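# Load the dosing caddy for the reservoir round

### The job

Load the dosing caddy for the reservoir round: open the meter case by swinging its clear lid right over until it lies back open by itself, take the teal pen meter out and lay it centred across the wide notches of the white rest, and lay the fat red-and-white marker centred across its narrow notches. Stand the red-labelled bottle in the red-banded cup and the blue-labelled bottle in the blue-banded cup, keeping both upright all the way. Leave the orange-labelled bottle and the thin red pen where they are.

Things in the scene. Friction and masses are not known exactly. Their poses are not given: they have to be found in the camera images.
- lid_tab (a point): black lift tab (centre) on the clear lid of the fixed grey case; 26 mm wide along y, 28 mm long, 9 mm thick, 33 mm above the counter when shut; pinched on its sides it turns in the fingers. x: to the hinge, z: up, down once open. Hinge line: along y, 128 mm along x and 9 mm below (-z). The lid opens 3.14 rad, folding back flat level with the rim; past upright it falls slowly open, before it shut
- meter_mid (a point): centre of the teal pen meter with white cap, 185 x 36 x 18 mm, 85 g; x along its length, z up. It lies flat in the case under the clear lid, along the hinge, its underside 8 mm above the counter. Case 114 x 225 mm outside, 106 mm wide inside, 44 mm high shut, walls 24 mm high when open. Grasp across its 36 mm
- red_bottle_mid (a point): centre (half-way up) of the white bottle with red label and white cap, 51 mm across, 125 mm tall, 160 g; straight sides up to about 95 mm above its underside, then shoulder and cap; z up along the bottle. It stands on the counter.
- blue_bottle_mid (a point): centre (half-way up) of the white bottle with blue label and white cap, 47 mm across, 125 mm tall, 160 g; straight sides up to about 95 mm above its underside; z up along the bottle. It stands on the counter.
- orange_bottle_mid (a point): centre (half-way up) of the white bottle with orange label and black cap, 47 mm across, 149 mm tall: does not belong in the caddy.
- marker_mid (a point): centre of the fat marker pen with red cap and white barrel, 135 mm long, 17 x 16 mm thick, 18 g, lying on the counter; its length is the point's y.
- thin_pen_mid (a point): centre of the thin all-red pen, 145 mm long (point y), 12 x 9 mm thick, lying on the counter: does not belong in the caddy.
- red_cup_floor (a point): centre of the inner floor of the white cup with a red band round its rim; inside 66 mm across at the floor, 70 mm at the mouth; rim 42 mm above this point, which is 9 mm above the counter. The two cups are fixed side by side at the far end of the grey caddy, 96 mm apart, either way round
- blue_cup_floor (a point): centre of the inner floor of the white cup with a blue band round its rim; same size and height as the red-banded one.
- rest_mid (a point): middle of the white pen rest, fixed in the grey caddy (rim 27 mm high), at the height things lie on, 29 mm above the counter. Two combs at x = -50 and +50 mm, 9 mm thick; things lie over both, along x. Wide notch for the meter at y = +30 mm, 52 mm wide; narrow one for the marker at y = -42 mm, 33 mm wide. Horns beside them 11 mm high. Open for 20 mm below between the combs

How it is judged:
On the way:
1. the lid of the meter case has been swung over and lies back open (angle between lid_tab's own z axis and vertical above 2.9 rad), for 0.2 s.
At the end, for the whole second after the job is handed in: Lid folded open (over 2.9 rad); meter flat in the wide notches, marker in the narrow, each within 30 mm of centred; red bottle upright on the floor of the red cup, blue in the blue, within 14 mm; orange bottle and thin pen within 30 mm of their start; all released and at rest (angle between lid_tab's own z axis and vertical above 2.9 rad and x of meter_mid in the frame of rest_mid between -0.03 and 0.03 m and y of meter_mid in the frame of rest_mid between 0.019 and 0.041 m and z of meter_mid in the frame of rest_mid between 0.005 and 0.013 m and angle between the x axis of meter_mid and the x axis of rest_mid, either way round below 0.2 rad and x of marker_mid in the frame of rest_mid between -0.03 and 0.03 m and y of marker_mid in the frame of rest_mid between -0.053 and -0.031 m and z of marker_mid in the frame of rest_mid between 0.003 and 0.013 m and angle between the y axis of marker_mid and the x axis of rest_mid, either way round below 0.3 rad and horizontal distance between red_bottle_mid and red_cup_floor below 0.014 m and z of red_bottle_mid in the frame of red_cup_floor below 0.067 m and angle between each of red_bottle_mid, blue_bottle_mid's own z axis and vertical below 0.12 rad and horizontal distance between blue_bottle_mid and blue_cup_floor below 0.014 m and z of blue_bottle_mid in the frame of blue_cup_floor below 0.067 m and distance of each of orange_bottle_mid, thin_pen_mid from where it was at the start of the episode below 0.03 m); the robot touches nothing.
It fails at once if the red-labelled or blue-labelled bottle is tipped (more than 0.6 rad) (angle between any of red_bottle_mid, blue_bottle_mid's own z axis and vertical above 0.6 rad).
It fails at once if the orange-labelled bottle or the thin red pen is moved (more than 40 mm) or the bottle tipped (distance of any of orange_bottle_mid, thin_pen_mid from where it was at the start of the episode above 0.04 m or angle between orange_bottle_mid's own z axis and vertical above 0.6 rad).
It also fails if it takes over 134 s, if anything falls off the work surface, if the arm or the gripper's body presses on something with over 40 N, if the wrist force passes 120 N, or if a joint passes its speed limit or range.

### The arm

A 7-joint arm with a two-finger parallel gripper is mounted at the origin on a cart in front of the work surface, level with it; the furniture and walls round the work are solid. World frame = base frame: x ahead of the robot, y to its left, z up, the work surface at z = 0. Lengths are in m, angles in rad, forces in N, time in s.
With the tool pointing down it reaches from about 0.4 to 0.85 m from the base axis. Payload 4.5 kg.
Tool frame: the origin (TCP) lies between the finger pads; the fingertips stand manip.finger_overhang ahead of it and the grasp point (between the pads) lies 2 mm behind it (manip.finger_overhang is the distance from the TCP to the fingertips, in m); z points along the fingers, y is the line along which they close (so a half turn about z gives the same grasp; the last joint's range is limited). The gripper opens to 85 mm and grips with 20 to 120 N. Pads are 22 mm wide; open, the fingers measure 114 mm over their backs; the gripper's body (76 mm by 85 mm) begins 54 mm behind the grasp point. The pads swing forward as they close: fully open they stand 13 mm farther back than shut.
Start: joints at [1.195, 0.689, -0.195, 1.565, 0.157, 0.902, -0.215], TCP at [0.249, -0.573, 0.248] pointing down, gripper open.
Joint ranges: [-3.01, 3.01], [-0.46, 2.08], [-1.47, 1.51], [0.13, 2.56], [-1, 4.14], [0.04, 2.09], [-2.66, 2.66]. Speed limits (rad/s): [2.57, 2.57, 3.14, 3.14, 3.14, 3.14, 3.14].

### API

Orientations are given as a rotation vector (axis times angle).
In Python, from plant import manip gives the robot as it stands. The module is installed in compiled form; this text tells all that it offers.
- The arm moves only by the shell command python3 -m crank 'ROWS' [OPENING] [FORCE]. ROWS is JSON, one flat list of numbers, 4 for each row, row after row: the shift along the tool's x, y, z in mm, then the turn about the tool's z in rad. In form: [x, y, z, yaw, x, y, z, yaw, ...]. A call has exactly 8 rows; each row is the pose to reach, as a shift and turn from the pose commanded when the call began, along the tool's axes at that moment; what a row does not reach only later rows make up. A row lasts 1/12 s, in which the tool goes at most 41.7 mm and 7.16 degrees, less where a joint would pass 70% of its speed; a pose out of reach is approached as far as the arm can. A call with a gripper value outside its range is refused whole. OPENING is the closure, from 0 (fully open) to 1 (shut), set as the call begins (- or left out, the last holds). The fingers move at their own pace and stop on an object; FORCE is the grip in N (left out, the last holds). Time passes only in rows, so rows that repeat a pose let the fingers close, or fill a call up. It gives the time, the measured TCP pose, the force, the opening and the grip force at its end, in the units of the state.
- manip.read_state(): the state, without advancing time (a new reading comes with each control period).
- manip.get_image(name): name is "scene" or "side" or "wrist"; returns (picture, depth): 384x512x3 uint8, red, green, blue; 384x512 float32, m along the optical axis (not along the pixel's ray), 0 where there is no reading.
- manip.get_calibration(name): a dict with "fovy" (degrees; the focal length in pixels is half the picture's height over the tangent of half this angle, whatever the lens; pixels are square), "cx", "cy" (the principal point, pixels), "k1" (the pictures are not rectified: a ray, as slopes to the right and down, at radius r is drawn at 1 + k1 r^2 times it, then the intrinsics apply), "T" (4x4, takes a point from camera to world coordinates). Camera axes: x right, y down, z forward; pixel columns grow to the right and rows downward; lengths in m; the calibration is good to about 2 mm. A picture is of the moment at which its call begins: read the wrist's pose just before it. get_calibration takes no time and is no camera call; for the wrist camera it gives the pose at the moment of the call.
- manip.sign_off(): hands the job in; it is judged then, once.
The state is a dict: "clock": time; "joint_pos": joint angles; "dq": joint speeds; "effort": joint torques, N m; "ee_pos": TCP position; "eef_rot": TCP orientation; "ft_force": force on the tool from outside, world axes, zero at the start; "ft_torque": the same for the moment, N m; "grip_width": finger opening in m; "grip_force": force on a finger pad.
Only numpy, scipy, OpenCV 4.12 (cv2) and the standard library are available. Lean on these libraries where they do the work, as an engineer would, in place of code of your own. Each camera call takes 0.05 s, during which the arm holds its last target. There are 200 camera calls.

## Working session

There is one attempt and no reset: what is moved stays moved. The work goes in short steps, Python scripts to look and compute and a shell command to move; the robot and the scene stay as the last step left them, time stands still between calls to the robot, and variables do not carry over. Pictures are saved under pics/ and viewed, at most 16 in all, crops included, and the job is handed in when it is done.

```bash
mkdir -p pics
cat > h.py <<'E'
import numpy as np, cv2
from plant import manip
from scipy.spatial.transform import Rotation as R
def cal(n):
    c=manip.get_calibration(n); f=192/np.tan(np.radians(c["fovy"])/2)
    return f,c["cx"],c["cy"],c["k1"],np.array(c["T"])
def grab(n,save=None):
    c=cal(n); im,d=manip.get_image(n)
    if save: cv2.imwrite("pics/"+save,im[:,:,::-1])
    return im,d,c
def rays(px,c):
    f,cx,cy,k1,T=c; px=np.asarray(px,float).reshape(-1,1,2)
    K=np.array([[f,0,cx],[0,f,cy],[0,0,1.]])
    u=cv2.undistortPoints(px,K,np.array([k1,0,0,0,0.])).reshape(-1,2)
    return np.c_[u,np.ones(len(u))]
def plane(px,c,z):
    T=c[4]; d=rays(px,c)@T[:3,:3].T; o=T[:3,3]
    return o+d*((z-o[2])/d[:,2])[:,None]
def cloud(d,c):
    v,u=np.mgrid[:384,:512]; r=rays(np.c_[u.ravel(),v.ravel()],c)*d.reshape(-1,1)
    return (r@c[4][:3,:3].T+c[4][:3,3]).reshape(384,512,3)
def tool(dw):  # world shift(m)-> tool mm
    s=manip.read_state(); return R.from_rotvec(s["eef_rot"]).inv().apply(dw)*1000
E
python3 - <<'E'
from h import *
s=manip.read_state(); print(s, manip.finger_overhang); print(R.from_rotvec(s["eef_rot"]).as_matrix().round(3))
for n in("scene","side","wrist"):
    im,d,c=grab(n,n+"0.png"); np.savez(n+"0.npz",im=im,d=d); print(n,c)
E
```

```text
{'clock': 0.0, 'joint_pos': array([ 1.19478745,  0.69001773, -0.19451912,  1.56637699,  0.15732436,
        0.9024758 , -0.21508025]), 'dq': array([ 0.0015179 , -0.00065758, -0.00033592, -0.00082758, -0.00051108,
       -0.00144002,  0.00017608]), 'effort': array([ 1.81252299e-04, -5.39615929e+01, -1.26652893e+00, -1.58541977e+01,
        8.97476217e-03,  9.51760303e-03, -2.72487722e-05]), 'ee_pos': array([ 0.24872353, -0.57269104,  0.2474543 ]), 'eef_rot': array([-3.07406107e+00, -6.39058932e-01,  8.25722220e-04]), 'ft_force': array([ 0.5568046 , -1.22420325, -0.65257299]), 'ft_torque': array([-0.00628273, -0.04194583, -0.02822351]), 'grip_force': 0.0, 'grip_width': 0.08534464359901937} 0.017
[[ 0.917  0.399 -0.001]
 [ 0.399 -0.917  0.002]
 [-0.    -0.002 -1.   ]]
scene (np.float64(496.8049205751041), 251.08319375930407, 184.97715151879638, -0.14375102705467316, array([[-0.7470895 , -0.43731717,  0.5006106 , -0.21309604],
       [-0.66440948,  0.51441807, -0.54215689,  0.79233436],
       [-0.02042862, -0.73765015, -0.67487401,  1.14759134],
       [ 0.        ,  0.        ,  0.        ,  1.        ]]))
side (np.float64(428.4632602035247), 254.27593043795486, 188.48381708048262, -0.08668046438600514, array([[ 0.9997823 ,  0.02032474,  0.00471715,  0.55405951],
       [ 0.00531638, -0.46676607,  0.88436484, -1.18431278],
       [ 0.02017629, -0.88414724, -0.46677251,  0.65521283],
       [ 0.        ,  0.        ,  0.        ,  1.        ]]))
wrist (np.float64(342.6587719215136), 257.1255649182862, 187.86493381854396, -0.060830211880691466, array([[ 0.39770872, -0.87498424, -0.27609844,  0.3189987 ],
       [-0.91750986, -0.37988118, -0.11775377, -0.53999576],
       [-0.00185191,  0.30015474, -0.95388873,  0.37210801],
       [ 0.        ,  0.        ,  0.        ,  1.        ]]))
```

View pics/scene0.png

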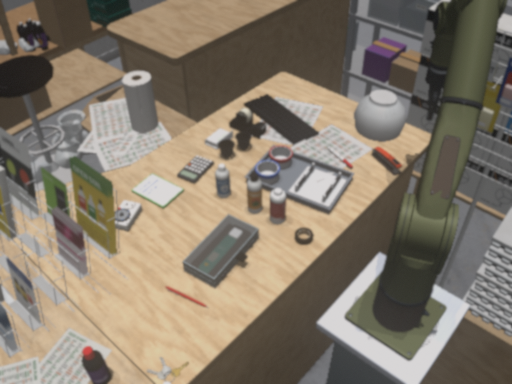

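View pics/side0.png

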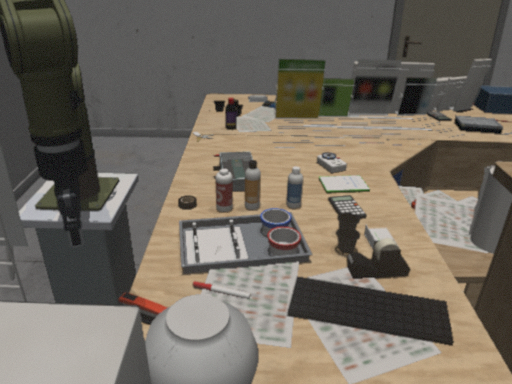

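The scene view shows the closed case at (222,248) with its tab at (240,260), and the thin pen at (186,296). The red, orange and blue bottles are at (278,205), (255,195) and (223,180), and the caddy is at (300,175). The marker is at (222,290) in the side view. Next I'll get metric positions.

Run:
```python
from h import *
S=0.0015 
for n in("scene","side"):
    z=np.load(n+"0.npz"); im,d=z["im"],z["d"]; c=cal(n); P=cloud(d,c)
    hsv=cv2.cvtColor(im,cv2.COLOR_RGB2HSV); H,Sa,V=[hsv[...,i].astype(int) for i in range(3)]
    ok=(d>0)&(P[...,2]>-.02)&(P[...,2]<.2)&(P[...,0]>.2)&(P[...,0]<.95)&(abs(P[...,1])<.7)
    masks={"red":((H<8)|(H>172))&(Sa>110)&ok,"blue":(H>100)&(H<125)&(Sa>90)&ok,"orange":(H>=8)&(H<16)&(Sa>120)&ok,"dark":(V<60)&ok,"teal":(H>75)&(H<100)&(Sa>40)&ok}
    for k,m in masks.items():
        N,l,st,ce=cv2.connectedComponentsWithStats(m.astype(np.uint8))
        for i in range(1,N):
            if st[i,4]>=25:
                q=P[l==i]; print(n,k,ce[i].round(),st[i,4],"med",np.median(q,0).round(3),"lo",np.percentile(q,5,axis=0).round(3),"hi",np.percentile(q,95,axis=0).round(3))
# height map top-down of both
W=np.zeros((600,900,3),np.uint8); Z=np.full((600,900),-9.)
for n in("side","scene"):
    z=np.load(n+"0.npz"); im,d=z["im"],z["d"]
    # upscale image by 3 for density
    P=cloud(d,cal(n)); P=cv2.resize(P,None,fx=3,fy=3); I=cv2.resize(im,None,fx=3,fy=3)
    m=(P[...,2]>-.02)&(P[...,2]<.2)
    p=P[m]; col=I[m]; o=np.argsort(p[:,2]); p=p[o]; col=col[o]
    r=((.9-p[:,0])*1000).astype(int); cc=((.55-p[:,1])*800).astype(int); 
    r=((.9-p[:,0])*800).astype(int)
    k=(r>=0)&(r<560)&(cc>=0)&(cc<800)
    for a in [0]: W[r[k],cc[k]]=col[k]
cv2.imwrite("pics/top.png",W[:560,:800,::-1])
```

```text
scene red [387. 156.] 126 med [ 0.344 -0.522  0.04 ] lo [ 0.286 -0.547  0.033] hi [ 0.393 -0.499  0.046]
scene red [185. 296.] 94 med [0.465 0.335 0.01 ] lo [0.416 0.322 0.006] hi [0.522 0.348 0.014]
scene red [ 88. 353.] 104 med [0.444 0.644 0.137] lo [0.438 0.634 0.123] hi [0.456 0.652 0.141]
scene dark [261. 104.] 185 med [ 0.922 -0.511  0.017] lo [ 0.887 -0.559  0.011] hi [ 0.948 -0.463  0.023]
scene dark [245. 126.] 256 med [ 0.859 -0.336  0.031] lo [ 0.789 -0.361  0.015] hi [ 0.903 -0.328  0.065]
side red [231. 101.] 32 med [0.454 0.628 0.125] lo [0.445 0.621 0.114] hi [0.463 0.634 0.138]
side red [225. 194.] 129 med [ 0.476 -0.091  0.057] lo [ 0.462 -0.094  0.027] hi [ 0.489 -0.083  0.087]
side red [284. 245.] 118 med [ 0.634 -0.323  0.045] lo [ 0.603 -0.329  0.039] hi [ 0.673 -0.303  0.051]
side red [202. 285.] 88 med [ 0.444 -0.437  0.013] lo [ 0.426 -0.444  0.008] hi [ 0.462 -0.43   0.016]
side red [144. 304.] 372 med [ 0.34  -0.532  0.04 ] lo [ 0.29  -0.548  0.034] hi [ 0.374 -0.518  0.044]
side blue [274. 223.] 85 med [ 0.608 -0.226  0.047] lo [ 0.579 -0.235  0.04 ] hi [ 
[... 650 characters left out ...]
[ 0.544 -0.159  0.013] lo [ 0.508 -0.165  0.007] hi [ 0.575 -0.152  0.019]
side dark [290. 259.] 62 med [ 0.65  -0.335  0.013] lo [ 0.621 -0.34   0.008] hi [ 0.68  -0.329  0.017]
side dark [267. 261.] 36 med [ 0.594 -0.345  0.012] lo [ 0.579 -0.348  0.007] hi [ 0.612 -0.341  0.018]
side dark [253. 263.] 25 med [ 0.56  -0.352  0.013] lo [ 0.545 -0.356  0.008] hi [ 0.572 -0.35   0.018]
side dark [367. 310.] 5887 med [ 0.804 -0.512  0.016] lo [ 0.663 -0.576  0.01 ] hi [ 0.936 -0.441  0.019]
side dark [129. 296.] 42 med [ 0.303 -0.515  0.043] lo [ 0.293 -0.521  0.042] hi [ 0.313 -0.508  0.045]
side dark [146. 318.] 93 med [ 0.341 -0.538  0.006] lo [ 0.329 -0.549  0.004] hi [ 0.352 -0.526  0.008]
```

View pics/top.png

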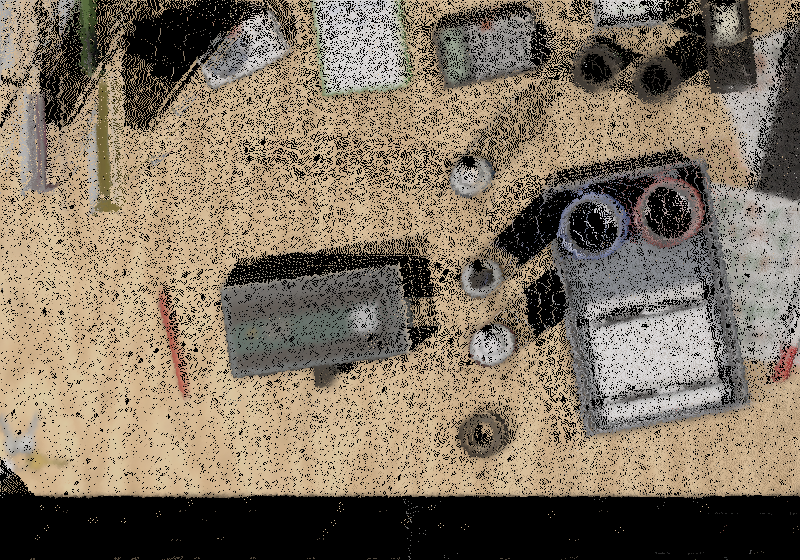

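The top map gives the case, about 8° yaw, with the hinge on the far side, and the cups, bottles and rest. I'll go above the rest and marker for a close look.

```bash
python3 -m crank '[33,-17,0,0.05, 66,-34,0,0.1, 100,-50,0,0.15, 133,-67,0,0.2, 166,-84,0,0.26, 200,-101,0,0.31, 233,-118,0,0.36, 266,-135,0,0.41]' 0
python3 -m crank '[0,0,0,0,0,0,0,0,0,0,0,0,0,0,0,0,0,0,0,0,0,0,0,0,0,0,0,0,0,0,0,0]'
python3 - <<'E'
from h import *
im,d,c=grab("wrist","w1.png"); np.savez("w1.npz",im=im,d=d,T=c[4])
s=manip.read_state();print(s["ee_pos"],R.from_rotvec(s["eef_rot"]).as_matrix().round(3))
E
```

```text
clock: 0.82
ee_pos: [0.44, -0.3418, 0.2482]
eef_rot: [-3.141, 0.004, 0.0]
ft_force: [1.3, 0.7, 0.8]
grip_width: 0.0854
grip_force: 0.0
clock: 1.48
ee_pos: [0.4388, -0.344, 0.2483]
eef_rot: [3.141, -0.002, 0.0]
ft_force: [-0.2, -0.2, -0.1]
grip_width: 0.0855
grip_force: 0.0
[ 0.43892046 -0.34381694  0.2482997 ] [[ 1.    -0.001 -0.   ]
 [-0.001 -1.    -0.   ]
 [-0.     0.    -1.   ]]
```

View pics/w1.png

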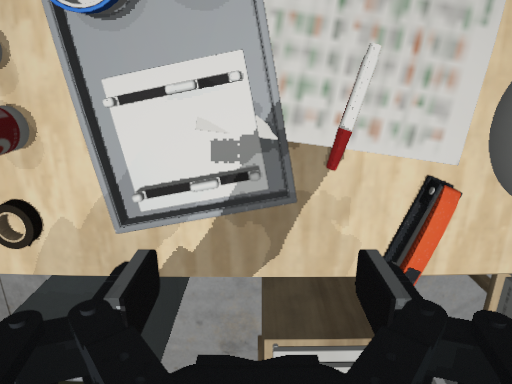

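The wrist view shows the marker from (333,167) to (375,44). The combs run (108,102)–(238,75) and (137,197)–(258,173), and the wide notches are on the left, towards +y. Computing positions.

Run:
```python
from h import *
z=np.load("w1.npz"); im,d=z["im"],z["d"]; c=cal("wrist"); c=c[:4]+(z["T"],); P=cloud(d,c)
for u,v in [(108,102),(238,75),(137,197),(258,173),(183,86),(204,184),(355,105),(345,135),(140,95),(150,150)]: print(u,v,P[v-2:v+3,u-2:u+3].reshape(-1,3).mean(0).round(4))
h=plane([(108,102),(238,75),(137,197),(258,173)],c,.040); print(h.round(4)); ctr=h.mean(0); print(ctr)
a=(h[0]+h[1]-h[2]-h[3])/2; print("sep",np.linalg.norm(a),"yaw",np.degrees(np.arctan2(a[1],a[0])))
print("mk",plane([(333,167),(375,44)],c,.010).round(4))
x,y=.4389,-.3438
hsv=cv2.cvtColor(im,cv2.COLOR_RGB2HSV); m=((hsv[...,0]<8)|(hsv[...,0]>172))&(hsv[...,1]>100)
# marker by height
m=(P[...,2]>.010)&(P[...,2]<.025)&(P[...,0]>.40)&(P[...,1]<-.39)&(P[...,1]>-.50)
N,l,st,ce=cv2.connectedComponentsWithStats(m.astype(np.uint8)); i=1+np.argmax(st[1:,4]); q=P[l==i]
r=cv2.minAreaRect((q[:,:2]*1000).astype(np.float32)); print(st[i],r)
```

```text
108 102 [ 0.4971 -0.1983  0.039 ]
238 75 [ 0.5205 -0.3238  0.038 ]
137 197 [ 0.4004 -0.2165  0.0386]
258 173 [ 0.4242 -0.3424  0.0323]
183 86 [ 0.5109 -0.2719  0.039 ]
204 184 [ 0.4143 -0.2872  0.0383]
355 105 [ 0.4915 -0.4422  0.0143]
345 135 [ 0.4606 -0.4338  0.0147]
140 95 [ 0.5027 -0.2265  0.0279]
150 150 [ 0.4439 -0.2252  0.0082]
[[ 0.4971 -0.1987  0.04  ]
 [ 0.5205 -0.3239  0.04  ]
 [ 0.4009 -0.2171  0.04  ]
 [ 0.4262 -0.3423  0.04  ]]
[ 0.46118696 -0.27050896  0.04      ]
sep 0.09698470884908338 yaw 10.926537651499874
mk [[ 0.4249 -0.4244  0.01  ]
 [ 0.5512 -0.4592  0.01  ]]
[ 328   43   54  127 1606] ((487.0724792480469, -441.1110534667969), (14.961647033691406, 134.03237915039062), 73.66465759277344)
```

```bash
python3 -m crank '[12,24,20,0.07, 24,49,45,0.14, 36,73,70,0.2, 49,98,100,0.269, 49,98,130,0.269, 49,98,155,0.269, 49,98,172,0.269, 49,98,180,0.269]'
python3 -m crank '[0,0,12,0,0,0,24,0,0,0,34,0,0,0,42,0,0,0,47,0,0,0,47,0,0,0,47,0,0,0,47,0]'
python3 -m crank '[0,0,0,0,0,0,0,0,0,0,0,0,0,0,0,0,0,0,0,0,0,0,0,0,0,0,0,0,0,0,0,0]' 1 30
python3 -m crank '[0,0,-10,0,0,0,-25,0,0,0,-45,0,0,0,-60,0,0,0,-75,0,0,0,-80,0,0,0,-80,0,0,0,-80,0]'
python3 - <<'E'
from h import *
s=manip.read_state();M=R.from_rotvec(s["eef_rot"]).as_matrix();print(M.round(3)); print(tool(np.array([.4687,-.3113,.029+.01])-s["ee_pos"]))
grab("wrist","w2.png")
E
```

```text
clock: 2.2
ee_pos: [0.4868, -0.4403, 0.0651]
eef_rot: [-3.11, 0.421, 0.006]
ft_force: [-0.3, 0.7, 0.2]
grip_width: 0.0855
grip_force: 0.0
clock: 2.87
ee_pos: [0.4886, -0.4419, 0.0219]
eef_rot: [3.112, -0.422, 0.002]
ft_force: [0.5, -0.2, -0.1]
grip_width: 0.0856
grip_force: 0.0
clock: 3.53
ee_pos: [0.4883, -0.4418, 0.0216]
eef_rot: [3.113, -0.422, 0.001]
ft_force: [0.3, -0.1, 1.8]
grip_width: 0.0144
grip_force: 29.4
clock: 4.2
ee_pos: [0.4883, -0.4414, 0.1018]
eef_rot: [3.113, -0.421, 0.001]
ft_force: [-0.0, -0.1, 0.9]
grip_width: 0.0143
grip_force: 29.2
[[ 0.964 -0.266  0.   ]
 [-0.266 -0.964 -0.   ]
 [ 0.     0.    -1.   ]]
[ -53.47726915 -120.22208521   62.71902486]
```

View pics/w2.png

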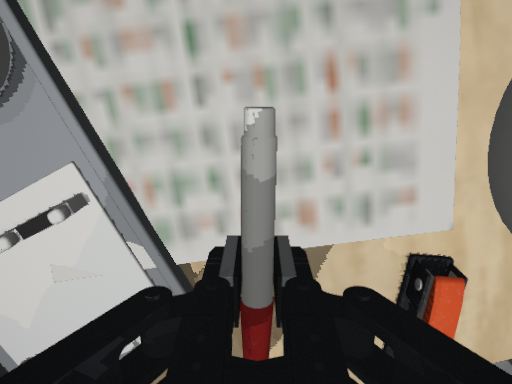

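The marker is held squarely between the pads. Placing it in the narrow notch.

```bash
python3 -m crank '[-8,-20,0,-0.08, -18,-40,0,-0.15, -27,-60,0,-0.23, -36,-81,0,-0.31, -45,-101,0,-0.38, -53,-120,0,-0.454, -53,-120,0,-0.454, -53,-120,0,-0.454]'
python3 -m crank '[0,0,8,0,0,0,16,0,0,0,26,0,0,0,34,0,0,0,42,0,0,0,47,0,0,0,50,0,0,0,50,0]'
python3 - <<'E'
from h import *
s=manip.read_state();print(s["ee_pos"],tool(np.array([.4687,-.3113,.051])-s["ee_pos"]),R.from_rotvec(s["eef_rot"]).as_euler("ZYX"))
E
```

```text
clock: 4.92
ee_pos: [0.4687, -0.31, 0.1005]
eef_rot: [-3.126, -0.292, 0.002]
ft_force: [0.6, 0.1, -0.5]
grip_width: 0.0139
grip_force: 29.2
clock: 5.58
ee_pos: [0.4688, -0.3116, 0.0509]
eef_rot: [-3.128, -0.29, 0.001]
ft_force: [0.1, 0.4, -0.6]
grip_width: 0.0146
grip_force: 29.2
[ 0.4687785  -0.31161848  0.05086634] [-0.01876388 -0.32752909 -0.13351847] [ 1.84699566e-01  6.73135571e-04 -3.14118478e+00]
```

```bash
python3 -m crank '[0,0,0,0,0,0,0,0,0,0,0,0,0,0,0,0,0,0,0,0,0,0,-15,0,0,0,-40,0,0,0,-65,0]' 0
python3 -m crank '[0,0,-30,0,0,0,-60,0,0,0,-90,0,0,0,-120,0,0,0,-150,0,0,0,-165,0,0,0,-165,0,0,0,-165,0]'
python3 - <<'E'
from h import *
im,d,c=grab("wrist","w3.png"); P=cloud(d,c)
s=manip.read_state();print(s["ee_pos"])
print("to look",tool(np.array([.50,-.03,.28])-s["ee_pos"]))
ex=np.array([.983,.184]);ey=np.array([-.184,.983]);q=(P[...,:2]-[.461,-.270]);a=q@ex;b=q@ey
m=(abs(b+.042)<.022)&(abs(a)<.09)&(P[...,2]>.0415)&(P[...,2]<.06)
print(m.sum(),cv2.minAreaRect((np.c_[a[m],b[m]]*1000).astype(np.float32)),np.percentile(P[m][:,2],[5,50,95]))
E
```

```text
clock: 6.25
ee_pos: [0.4684, -0.3113, 0.1164]
eef_rot: [-3.127, -0.29, 0.003]
ft_force: [0.6, -0.4, 0.6]
grip_width: 0.0856
grip_force: 0.0
clock: 6.92
ee_pos: [0.4692, -0.3118, 0.282]
eef_rot: [3.127, 0.29, 0.002]
ft_force: [-0.4, 0.1, -0.8]
grip_width: 0.0855
grip_force: 0.0
[ 0.46850713 -0.3114229   0.28080228]
to look [  82.68079255 -270.84017874    0.88024509]
981 ((0.44397735595703125, -44.05207061767578), (132.1892852783203, 24.477083206176758), 3.463982105255127) [0.04166886 0.04281869 0.04428038]
```

View pics/w3.png

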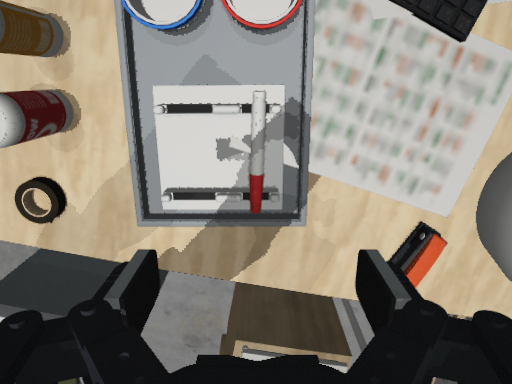

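The marker lies in the narrow notches at (258,150). On to the bottles.

```bash
python3 -m crank '[10,-34,0,0, 21,-68,0,0, 31,-102,0,0, 42,-136,0,0, 52,-170,0,0, 62,-203,0,0, 73,-237,0,0, 83,-271,0,0]'
python3 -m crank '[0,0,0,0.04,0,0,0,0.04,0,0,0,0.04,0,0,0,0.04,0,0,0,0.04,0,0,0,0.04,0,0,0,0.04,0,0,0,0.04]'
python3 - <<'E'
from h import *
im,d,c=grab("wrist","w4.png"); np.savez("w4.npz",im=im,d=d,T=c[4]); P=cloud(d,c)
s=manip.read_state();print(s["ee_pos"],R.from_rotvec(s["eef_rot"]).as_euler("ZYX"))
m=((P[...,2]>.10)&(P[...,2]<.16)&(d>0)).astype(np.uint8); N,l,st,ce=cv2.connectedComponentsWithStats(m)
for i in range(1,N):
    if st[i,4]>60: q=P[l==i]; t=q[q[:,2]>np.percentile(q[:,2],95)-.004]; print(st[i],"top",t.mean(0).round(4),(t.max(0)-t.min(0)).round(3),cv2.minEnclosingCircle((t[:,:2]*1000).astype(np.float32)))
E
```

```text
clock: 7.63
ee_pos: [0.4998, -0.0284, 0.2797]
eef_rot: [-3.128, -0.29, 0.005]
ft_force: [1.1, 0.0, 0.0]
grip_width: 0.0855
grip_force: 0.0
clock: 8.3
ee_pos: [0.5007, -0.0306, 0.2813]
eef_rot: [3.133, 0.226, 0.0]
ft_force: [0.0, -0.8, -0.1]
grip_width: 0.0854
grip_force: 0.0
[ 0.50078844 -0.03045458  0.28131033] [ 1.44145753e-01 -7.15767144e-05  3.14148670e+00]
[ 263   87   54   55 2303] top [ 0.5527 -0.0486  0.1475] [0.022 0.023 0.006] ((552.3132934570312, -49.11772537231445), 11.719511985778809)
[ 263  179   53   51 2090] top [ 0.4702 -0.0624  0.1232] [0.025 0.025 0.006] ((469.2557067871094, -62.60123062133789), 12.906558990478516)
```

View pics/w4.png

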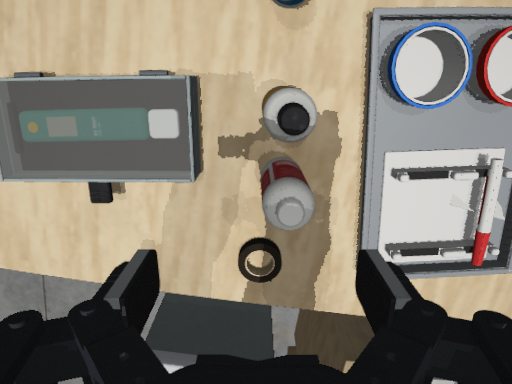

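The wrist view shows the red bottle at (290,210), the orange at (293,118), the tab at (101,192) and the blue cup rim at (430,65).

Run:
```python
from h import *
z=np.load("w4.npz"); im,d=z["im"],z["d"]; c=cal("wrist")[:4]+(z["T"],); P=cloud(d,c)
hsv=cv2.cvtColor(im,cv2.COLOR_RGB2HSV); H,S,V=[hsv[...,i].astype(int) for i in range(3)]
def circ(p):
    for _ in range(5):
        A=np.c_[2*p,np.ones(len(p))]; s=np.linalg.lstsq(A,(p**2).sum(1),rcond=None)[0]; r=np.sqrt(s[2]+s[:2]@s[:2]); e=abs(np.linalg.norm(p-s[:2],axis=1)-r); p=p[e<.004]
    return s[:2].round(4),r.round(4),len(p)
for n,m in (("blue",(H>100)&(H<128)&(S>120)),("red",((H<6)|(H>174))&(S>120))):
    m=m&(P[...,2]>.044)&(P[...,2]<.056)&(P[...,1]<-.12); print(n,circ(P[m][:,:2]))
m=(V<60)&(P[...,2]>.02)&(P[...,2]<.05)&(P[...,0]<.46)&(P[...,1]>.1)&(P[...,1]<.2); q=P[m]; print("tab",m.sum(),cv2.minAreaRect((q[:,:2]*1000).astype(np.float32)),np.percentile(q[:,2],[10,50,90]))
print(plane([(101,192)],c,.0375), plane([(15,179),(192,180),(195,77)],c,.044).round(4))
print("tool to red bottle",tool(np.array([.4697,-.0625,.085])-manip.read_state()["ee_pos"]))
```

```text
blue (array([ 0.617 , -0.1878]), np.float64(0.04), 970)
red (array([ 0.6267, -0.2443]), np.float64(0.0037), 66)
tab 429 ((429.8570251464844, 144.7484588623047), (23.67177391052246, 24.124807357788086), 8.836153984069824) [0.034603   0.03635652 0.03755652]
[[0.43133676 0.14270532 0.0375    ]] [[0.4351 0.2401 0.044 ]
 [0.4626 0.0389 0.044 ]
 [0.5713 0.0456 0.044 ]]
tool to red bottle [-35.38330563  27.226511   196.31068189]
```

```bash
python3 -m crank '[-12,9,0,0, -24,18,0,0, -35,27,15,0, -35,27,45,0, -35,27,75,0, -35,27,105,0, -35,27,130,0, -35,27,145,0]'
python3 -m crank '[0,0,12,0,0,0,25,0,0,0,38,0,0,0,48,0,0,0,53,0,0,0,53,0,0,0,53,0,0,0,53,0]'
python3 -m crank '[0,0,0,0,0,0,0,0,0,0,0,0,0,0,0,0,0,0,0,0,0,0,0,0,0,0,0,0,0,0,0,0]' 1 45
python3 -m crank '[0,0,-10,0,0,0,-25,0,0,0,-45,0,0,0,-65,0,0,0,-85,0,0,0,-100,0,0,0,-110,0,0,0,-110,0]'
python3 - <<'E'
from h import *
s=manip.read_state(); print(s["ee_pos"],tool(np.array([.6347,-.2824,s["ee_pos"][2]])-s["ee_pos"]))
E
```

```text
clock: 9.02
ee_pos: [0.4691, -0.0618, 0.1341]
eef_rot: [-3.133, -0.227, 0.004]
ft_force: [0.3, 0.5, -0.1]
grip_width: 0.0853
grip_force: 0.0
clock: 9.68
ee_pos: [0.4705, -0.0619, 0.0838]
eef_rot: [3.133, 0.227, 0.002]
ft_force: [0.1, -0.3, -0.3]
grip_width: 0.0854
grip_force: 0.0
clock: 10.35
ee_pos: [0.4705, -0.0622, 0.0839]
eef_rot: [3.133, 0.227, 0.002]
ft_force: [-1.1, -1.4, 4.6]
grip_width: 0.049
grip_force: 45.3
clock: 11.02
ee_pos: [0.471, -0.0619, 0.1956]
eef_rot: [3.133, 0.227, 0.006]
ft_force: [-0.8, 0.4, -1.6]
grip_width: 0.0483
grip_force: 46.8
[ 0.47100764 -0.06192201  0.19562812] [130.20911209 241.76596329   0.7360849 ]
```

```bash
python3 -m crank '[8,15,0,0, 25,45,0,0, 42,77,0,0, 58,108,0,0, 75,139,0,0, 92,170,0,0, 109,201,0,0, 122,227,0,0]'
python3 -m crank '[5,10,0,0,8,15,0,0,8,15,0,0,8,15,0,0,8,15,0,0,8,15,0,0,8,15,0,0,8,15,0,0]'
python3 - <<'E'
from h import *
im,d,c=grab("wrist","w5.png"); np.savez("w5.npz",im=im,d=d,T=c[4]); P=cloud(d,c)
s=manip.read_state(); print(s["ee_pos"])
hsv=cv2.cvtColor(im,cv2.COLOR_RGB2HSV); H,S,V=[hsv[...,i].astype(int) for i in range(3)]
def circ(p):
    for _ in range(5):
        A=np.c_[2*p,np.ones(len(p))]; q=np.linalg.lstsq(A,(p**2).sum(1),rcond=None)[0]; r=np.sqrt(q[2]+q[:2]@q[:2]); e=abs(np.linalg.norm(p-q[:2],axis=1)-r); p=p[e<.004]
    return q[:2].round(4),r.round(4),len(p)
for n,m in (("blue",(H>100)&(H<128)&(S>120)),("red",((H<6)|(H>174))&(S>120))):
    m=m&(P[...,2]>.044)&(P[...,2]<.056)&(P[...,1]<-.12)&(P[...,0]>.55); print(n,m.sum(),circ(P[m][:,:2]) if m.sum()>20 else "")
E
```

```text
clock: 11.68
ee_pos: [0.624, -0.2711, 0.1924]
eef_rot: [3.133, 0.226, -0.001]
ft_force: [0.7, -0.1, -0.5]
grip_width: 0.0486
grip_force: 46.8
clock: 12.35
ee_pos: [0.6335, -0.2818, 0.1936]
eef_rot: [-3.133, -0.229, 0.0]
ft_force: [0.7, 0.1, -0.5]
grip_width: 0.0485
grip_force: 46.8
[ 0.63355016 -0.28205704  0.19353883]
blue 1270 (array([ 0.6176, -0.1886]), np.float64(0.0399), 1270)
red 883 (array([ 0.6352, -0.2827]), np.float64(0.0398), 883)
```

View pics/w5.png

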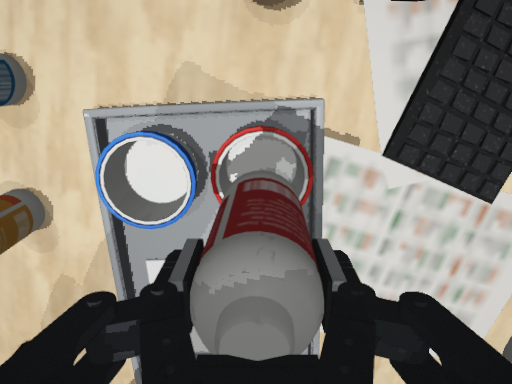

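The red-rimmed cup lies directly below the held bottle, at (263,165). Lowering.

```bash
python3 -m crank '[2,0,8,0,2,0,20,0,2,0,35,0,2,0,50,0,2,0,62,0,2,0,72,0,2,0,82,0,2,0,88,0]'
python3 -m crank '[0,0,5,0,0,0,9,0,0,0,11,0,0,0,12,0,0,0,12,0,0,0,12,0,0,0,12,0,0,0,12,0]'
python3 -m crank '[0,0,0,0,0,0,0,0,0,0,0,0,0,0,0,0,0,0,0,0,0,0,0,0,0,0,0,0,0,0,0,0]' 0
python3 -m crank '[0,0,-15,0,0,0,-40,0,0,0,-70,0,0,0,-100,0,0,0,-130,0,0,0,-150,0,0,0,-160,0,0,0,-160,0]'
python3 - <<'E'
from h import *
im,d,c=grab("wrist","w6.png"); P=cloud(d,c); s=manip.read_state(); print(s["ee_pos"],tool(np.array([.64,-.06,.265])-s["ee_pos"]))
m=(P[...,2]>.11)&(P[...,2]<.15)&(d>0)&(P[...,1]<-.2); t=P[m]; t=t[t[:,2]>np.percentile(t[:,2],95)-.004]; print(m.sum(),t.mean(0),cv2.minEnclosingCircle((t[:,:2]*1000).astype(np.float32)))
E
```

```text
clock: 13.07
ee_pos: [0.6351, -0.2821, 0.1036]
eef_rot: [-3.133, -0.227, 0.002]
ft_force: [-0.5, -0.8, -1.0]
grip_width: 0.0486
grip_force: 46.8
clock: 13.73
ee_pos: [0.6359, -0.2824, 0.0937]
eef_rot: [3.133, 0.227, 0.001]
ft_force: [0.2, 0.4, -1.0]
grip_width: 0.0486
grip_force: 46.8
clock: 14.4
ee_pos: [0.6356, -0.2822, 0.0933]
eef_rot: [3.133, 0.227, 0.0]
ft_force: [0.5, 0.0, 0.8]
grip_width: 0.0854
grip_force: 0.0
clock: 15.07
ee_pos: [0.6369, -0.2828, 0.256]
eef_rot: [3.131, 0.227, 0.007]
ft_force: [0.2, -0.4, -0.2]
grip_width: 0.0855
grip_force: 0.0
[ 0.63585166 -0.28236315  0.25376752] [  36.19084226 -219.43095904  -11.35895147]
2788 [ 0.63523478 -0.28305941  0.13227968] ((634.3656005859375, -282.9800720214844), 13.0044584274292)
```

Red bottle is centred in its cup. Next the blue one.

```bash
python3 -m crank '[5,-30,0,0,10,-60,0,0,15,-92,0,0,20,-124,0,0,25,-156,0,0,30,-188,0,0,36,-212,0,0,36,-219,0,0]'
python3 -m crank '[0,0,0,0,0,0,0,0,0,0,0,0,0,0,0,0,0,0,0,0,0,0,0,0,0,0,0,0,0,0,0,0]'
python3 - <<'E'
from h import *
im,d,c=grab("wrist","w7.png"); P=cloud(d,c); s=manip.read_state(); print(s["ee_pos"])
m=((P[...,2]>.10)&(P[...,2]<.16)&(d>0)).astype(np.uint8); N,l,st,ce=cv2.connectedComponentsWithStats(m)
for i in range(1,N):
    if st[i,4]>60:
        q=P[l==i]; t=q[q[:,2]>np.percentile(q[:,2],95)-.004]; (a,b),r=cv2.minEnclosingCircle((t[:,:2]*1000).astype(np.float32)); print(st[i],"top",t.mean(0).round(4),a,b,r,tool(np.array([a/1000,b/1000,.083])-s["ee_pos"]))
E
```

```text
clock: 15.78
ee_pos: [0.6389, -0.053, 0.2509]
eef_rot: [-3.127, -0.239, 0.005]
ft_force: [0.9, 1.5, 0.3]
grip_width: 0.0851
grip_force: 0.0
clock: 16.45
ee_pos: [0.6396, -0.0607, 0.2534]
eef_rot: [3.133, 0.227, 0.0]
ft_force: [0.9, -0.5, -0.1]
grip_width: 0.0854
grip_force: 0.0
[ 0.63964932 -0.06056809  0.25336787]
[ 213   98   49   50 1868] top [ 0.6805 -0.0361  0.1234] 679.9202880859375 -36.10102462768555 11.73446273803711 [ 43.34617141 -18.43029354 170.37321246]
[ 475  189   37   59 1640] top [ 0.6309 -0.2697  0.1223] 631.6383666992188 -275.932373046875 19.613750457763672 [-38.97807531 211.94535161 170.3849713 ]
[ 208  242   52   65 2502] top [ 0.5544 -0.0489  0.1473] 552.839599609375 -48.43628692626953 12.114797592163086 [-84.18605848 -24.52864692 170.35073063]
```

```bash
python3 -m crank '[15,-7,0,0,30,-13,0,0,43,-18,10,0,43,-18,35,0,43,-18,65,0,43,-18,95,0,43,-18,115,0,43,-18,125,0]'
python3 -m crank '[0,0,12,0,0,0,25,0,0,0,36,0,0,0,43,0,0,0,45,0,0,0,45,0,0,0,45,0,0,0,45,0]'
python3 -m crank '[0,0,0,0,0,0,0,0,0,0,0,0,0,0,0,0,0,0,0,0,0,0,0,0,0,0,0,0,0,0,0,0]' 1 45
python3 -m crank '[0,0,-10,0,0,0,-25,0,0,0,-45,0,0,0,-65,0,0,0,-85,0,0,0,-100,0,0,0,-110,0,0,0,-110,0]'
python3 - <<'E'
from h import *
s=manip.read_state(); print(s["ee_pos"],tool(np.array([.6175,-.1885,s["ee_pos"][2]])-s["ee_pos"]))
E
```

```text
clock: 17.17
ee_pos: [0.6776, -0.0362, 0.125]
eef_rot: [-3.133, -0.228, 0.008]
ft_force: [-1.0, 0.6, -0.3]
grip_width: 0.0858
grip_force: 0.0
clock: 17.83
ee_pos: [0.6803, -0.0364, 0.0842]
eef_rot: [3.133, 0.227, 0.003]
ft_force: [-0.5, 0.4, -0.5]
grip_width: 0.0856
grip_force: 0.0
clock: 18.5
ee_pos: [0.68, -0.0364, 0.0839]
eef_rot: [3.133, 0.227, 0.002]
ft_force: [-0.8, -0.2, 5.6]
grip_width: 0.0454
grip_force: 45.9
clock: 19.17
ee_pos: [0.6807, -0.0363, 0.1956]
eef_rot: [3.133, 0.227, 0.006]
ft_force: [-0.1, -0.0, -1.4]
grip_width: 0.0452
grip_force: 46.6
[ 0.6807194  -0.03625213  0.19556074] [-84.52382266 141.53363774  -0.24557444]
```

```bash
python3 -m crank '[-6,10,0,0,-18,30,0,0,-33,55,0,0,-48,80,0,0,-62,105,0,0,-74,125,0,0,-82,138,0,0,-84,141,0,0]'
python3 -m crank '[0,0,8,0,0,0,20,0,0,0,35,0,0,0,50,0,0,0,64,0,0,0,75,0,0,0,83,0,0,0,89,0]'
python3 -m crank '[0,0,5,0,0,0,9,0,0,0,12,0,0,0,13,0,0,0,13,0,0,0,13,0,0,0,13,0,0,0,13,0]'
python3 -m crank '[0,0,0,0,0,0,0,0,0,0,0,0,0,0,0,0,0,0,0,0,0,0,0,0,0,0,0,0,0,0,0,0]' 0
python3 -m crank '[0,0,-15,0,0,0,-40,0,0,0,-70,0,0,0,-100,0,0,0,-130,0,0,0,-150,0,0,0,-160,0,0,0,-160,0]'
python3 - <<'E'
from h import *
im,d,c=grab("wrist","w8.png"); P=cloud(d,c); s=manip.read_state(); print(s["ee_pos"],tool(np.array([.431,.143,.25])-s["ee_pos"]))
m=((P[...,2]>.11)&(P[...,2]<.16)&(d>0)).astype(np.uint8); N,l,st,ce=cv2.connectedComponentsWithStats(m)
for i in range(1,N):
    if st[i,4]>60:
        q=P[l==i]; t=q[q[:,2]>np.percentile(q[:,2],95)-.004]; print(st[i],"top",t.mean(0).round(4),cv2.minEnclosingCircle((t[:,:2]*1000).astype(np.float32)))
E
```

```text
clock: 19.83
ee_pos: [0.6138, -0.193, 0.192]
eef_rot: [3.132, 0.218, -0.007]
ft_force: [-0.2, -1.0, -2.5]
grip_width: 0.0455
grip_force: 46.6
clock: 20.5
ee_pos: [0.6168, -0.1862, 0.1026]
eef_rot: [-3.132, -0.23, 0.002]
ft_force: [-0.6, 0.3, -1.4]
grip_width: 0.0454
grip_force: 46.6
clock: 21.17
ee_pos: [0.6175, -0.1878, 0.0929]
eef_rot: [3.133, 0.227, 0.003]
ft_force: [-2.4, 1.4, 5.7]
grip_width: 0.0456
grip_force: 47.1
clock: 21.83
ee_pos: [0.6168, -0.188, 0.0912]
eef_rot: [3.133, 0.227, -0.0]
ft_force: [0.1, -0.8, -0.2]
grip_width: 0.0851
grip_force: 0.0
clock: 22.5
ee_pos: [0.6182, -0.1883, 0.2538]
eef_rot: [3.132, 0.227, 0.007]
ft_force: [-0.0, -0.3, -0.2]
grip_width: 0.0855
grip_force: 0.0
[ 0.61702358 -0.18801189  0.25165127] [-136.33259252 -354.38410962    1.3025646 ]
[ 347  148   62   59 2806] top [ 0.6347 -0.2818  0.1323] ((634.2676391601562, -282.5990295410156), 13.128316879272461)
[ 236  157   47   46 1653] top [ 0.6189 -0.1874  0.1323] ((618.2348022460938, -187.74639892578125), 11.91652774810791)
[  55  205   61   58 2506] top [ 0.5541 -0.0501  0.1473] ((553.1578369140625, -49.15454864501953), 12.026047706604004)
```

Both bottles are placed. Over to the lid tab.

```bash
python3 -m crank '[-13,-33,0,0,-26,-68,0,0,-39,-103,0,0,-52,-138,0,0,-66,-173,0,0,-80,-208,0,0,-94,-244,0,0,-106,-276,0,0]'
python3 -m crank '[-12,-31,20,0,-22,-58,40,0,-30,-78,60,0,-30,-78,60,0,-30,-78,60,0,-30,-78,60,0,-30,-78,60,0,-30,-78,60,0]'
python3 - <<'E'
from h import *
im,d,c=grab("wrist","w9.png"); np.savez("w9.npz",im=im,d=d,T=c[4]); P=cloud(d,c); s=manip.read_state(); print(s["ee_pos"],R.from_rotvec(s["eef_rot"]).as_euler("ZYX"))
V=im.max(2)
m=((V<70)&(P[...,2]>.025)&(P[...,2]<.045)&(P[...,0]<.46)&(P[...,1]>.1)&(P[...,1]<.2)).astype(np.uint8)
N,l,st,ce=cv2.connectedComponentsWithStats(m); i=1+np.argmax(st[1:,4]); q=P[l==i]
print("tab",st[i],cv2.minAreaRect((q[:,:2]*1000).astype(np.float32)),np.percentile(q[:,2],[10,50,90]))
E
```

```text
clock: 23.22
ee_pos: [0.4691, 0.0714, 0.2495]
eef_rot: [3.133, 0.229, -0.007]
ft_force: [0.1, 0.1, 0.0]
grip_width: 0.0856
grip_force: 0.0
clock: 23.88
ee_pos: [0.432, 0.1415, 0.1916]
eef_rot: [3.133, 0.223, 0.002]
ft_force: [-0.5, 0.1, -0.4]
grip_width: 0.0854
grip_force: 0.0
[0.43192886 0.1416879  0.1916239 ] [ 1.42463193e-01 -1.08419605e-03  3.14132511e+00]
tab [240 162  31  30 874] ((430.32366943359375, 145.70294189453125), (25.768030166625977, 25.603151321411133), 7.9226531982421875) [0.03524312 0.03637621 0.03749367]
```

View pics/w9.png

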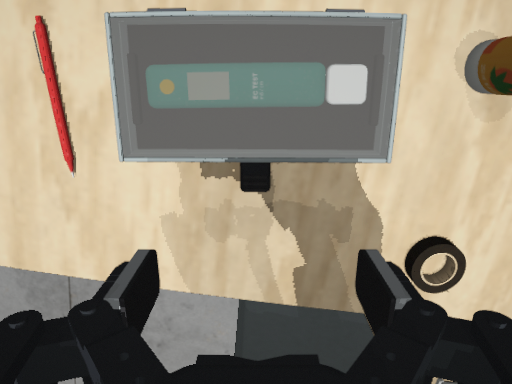

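The tab is at (255,177), just off the tool axis. The meter is visible along the case, and the thin pen lies well clear. Gripping the tab and beginning the lift.

```bash
python3 -m crank '[-2,-4,20,0,-2,-4,45,0,-2,-4,75,0,-2,-4,105,0,-2,-4,128,0,-2,-4,142,0,-2,-4,150,0,-2,-4,150,0]'
python3 -m crank '[0,0,0,0,0,0,0,0,0,0,0,0,0,0,0,0,0,0,0,0,0,0,0,0,0,0,0,0,0,0,0,0]' 1 30
python3 -m crank '[0.7,0,-7,0,1.7,0,-13,0,4,0,-24,0,7.4,0,-35,0,12.7,0,-47,0,19,0,-59,0,27,0,-70,0,36,0,-80,0]'
python3 - <<'E'
from h import *
im,d,c=grab("wrist","w10.png")
E
```

```text
clock: 24.6
ee_pos: [0.4289, 0.1459, 0.0406]
eef_rot: [3.132, 0.226, -0.004]
ft_force: [-0.2, 0.3, -0.0]
grip_width: 0.0853
grip_force: 0.0
clock: 25.27
ee_pos: [0.43, 0.1434, 0.0429]
eef_rot: [3.13, 0.221, 0.001]
ft_force: [2.0, -5.9, 9.3]
grip_width: 0.025
grip_force: 32.9
clock: 25.93
ee_pos: [0.4653, 0.1483, 0.1223]
eef_rot: [3.129, 0.222, -0.002]
ft_force: [4.2, -6.4, -6.5]
grip_width: 0.0251
grip_force: 29.8
```

View pics/w10.png

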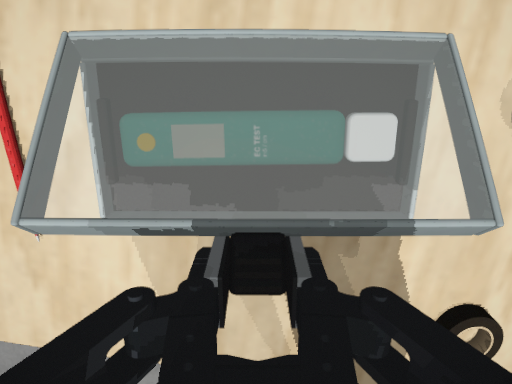

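The lid is lifting with the tab held in the fingers. Continuing past upright.

```bash
python3 -m crank '[11.6,0,-10.6,0,24,0,-19.7,0,38,0,-27,0,52.7,0,-33,0,67.8,0,-36.8,0,83.4,0,-39,0,99,0,-39,0,114.6,0,-37,0]'
python3 -m crank '[11,0,2,0,21.6,0,5.7,0,32,0,10,0,32,0,10,0,32,0,10,0,32,0,10,0,32,0,10,0,32,0,10,0]'
python3 - <<'E'
from h import *
grab("side","s2.png")
E
```

```text
clock: 26.65
ee_pos: [0.5787, 0.164, 0.16]
eef_rot: [3.128, 0.223, -0.002]
ft_force: [-0.7, -7.2, 6.9]
grip_width: 0.0248
grip_force: 28.9
clock: 27.32
ee_pos: [0.6135, 0.1689, 0.1511]
eef_rot: [3.129, 0.222, 0.011]
ft_force: [3.1, -6.6, 9.4]
grip_width: 0.0243
grip_force: 29.6
```

View pics/s2.png

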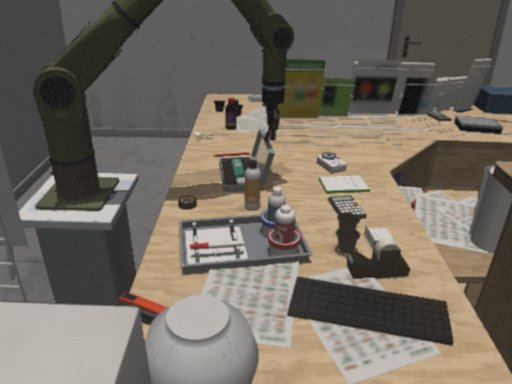

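The side view shows the lid past upright at about (262,150), and both bottles standing in their cups. Releasing.

```bash
python3 -m crank '[0,0,0,0,0,0,0,0,0,0,0,0,0,0,0,0,0,0,-10,0,0,0,-35,0,0,0,-65,0,0,0,-90,0]' 0
python3 -m crank '[-30,0,0,0,-60,0,0,0,-95,0,0,0,-130,0,0,0,-160,0,0,0,-160,0,0,0,-160,0,0,0,-160,0,0,0]'
python3 -m crank '[0,0,0,0,0,0,0,0,0,0,0,0,0,0,0,0,0,0,0,0,0,0,0,0,0,0,0,0,0,0,0,0]'
python3 -m crank '[0,0,0,0,0,0,0,0,0,0,0,0,0,0,0,0,0,0,0,0,0,0,0,0,0,0,0,0,0,0,0,0]'
python3 - <<'E'
from h import *
im,d,c=grab("wrist","w11.png"); np.savez("w11.npz",im=im,d=d,T=c[4]); P=cloud(d,c); s=manip.read_state(); print(s["ee_pos"])
hsv=cv2.cvtColor(im,cv2.COLOR_RGB2HSV); H,S,V=[hsv[...,i].astype(int) for i in range(3)]
m=((H>72)&(H<100)&(S>70)&(P[...,2]<.06)).astype(np.uint8); N,l,st,ce=cv2.connectedComponentsWithStats(m); i=1+np.argmax(st[1:,4]); q=P[l==i]
print(st[i],cv2.minAreaRect((q[:,:2]*1000).astype(np.float32)),np.percentile(q[:,2],[10,50,90]))
E
```

```text
clock: 28.03
ee_pos: [0.6097, 0.1733, 0.2405]
eef_rot: [-3.133, -0.228, 0.001]
ft_force: [0.6, 0.3, 0.5]
grip_width: 0.0854
grip_force: 0.0
clock: 28.7
ee_pos: [0.4526, 0.1504, 0.2393]
eef_rot: [-3.133, -0.228, -0.002]
ft_force: [1.1, 0.2, 0.8]
grip_width: 0.0852
grip_force: 0.0
clock: 29.37
ee_pos: [0.4515, 0.1498, 0.2386]
eef_rot: [3.133, 0.227, -0.001]
ft_force: [-0.9, -0.0, 0.4]
grip_width: 0.0855
grip_force: 0.0
clock: 30.03
ee_pos: [0.4515, 0.1498, 0.2386]
eef_rot: [3.133, 0.227, -0.001]
ft_force: [0.6, -0.5, -0.4]
grip_width: 0.0855
grip_force: 0.0
[0.45150215 0.14981538 0.23860095]
[ 167   86  154   40 4612] ((500.7686462402344, 173.17625427246094), (38.107582092285156, 155.61749267578125), 8.70237922668457) [0.02193478 0.02454481 0.02574868]
```

View pics/w11.png

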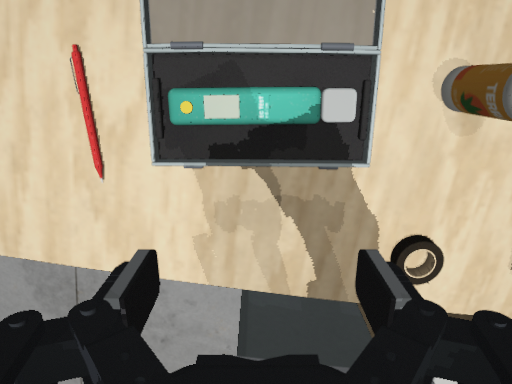

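The lid lies back open, and the meter is in the case with its outline spanning (168..357, 106). Computing the grasp.

Run:
```python
from h import *
z=np.load("w11.npz"); c=cal("wrist"); c=c[:4]+(z["T"],)
print(plane([(168,106),(357,106),(262.5,106)],c,.026).round(4))
s=manip.read_state(); print(s["joint_pos"].round(3)); print(tool(np.array([.5028,.1586,.20])-s["ee_pos"]))
P=cloud(z["d"],c); print([P[v,u].round(3) for u,v in((180,25),(260,10),(262,70))])
```

```text
[[0.4918 0.2452 0.026 ]
 [0.5181 0.0644 0.026 ]
 [0.5046 0.1548 0.026 ]]
[-0.332  0.514 -0.13   2.015  0.11   0.62  -1.961]
[52.0562246  -1.29635222 38.56346441]
[array([0.568, 0.244, 0.007]), array([0.592, 0.17 , 0.006]), array([0.538, 0.16 , 0.006])]
```

```bash
python3 -m crank '[7,0,0,0.1,14,0,0,0.2,21,0,0,0.3,28,0,0,0.4,35,0,0,0.5,42,0,0,0.6,48,0,0,0.7,53,1,0,0.8]' 0.33
python3 -m crank '[0,0,0,0.11,0,0,0,0.22,0,0,0,0.33,0,0,0,0.44,0,0,0,0.55,0,0,0,0.66,0,0,0,0.771,0,0,0,0.771]'
python3 -m crank '[0,0,20,0,0,0,45,0,0,0,75,0,0,0,100,0,0,0,120,0,0,0,130,0,0,0,130,0,0,0,130,0]'
python3 - <<'E'
from h import *
s=manip.read_state(); print(s["joint_pos"].round(3),s["ee_pos"],s["grip_width"],tool(np.array([.5037,.1565,.027])-s["ee_pos"]),R.from_rotvec(s["eef_rot"]).as_euler("ZYX"))
im,d,c=grab("wrist","w12.png")
E
```

```text
clock: 30.75
ee_pos: [0.5045, 0.1569, 0.2385]
eef_rot: [2.972, -1.017, -0.001]
ft_force: [-0.7, 0.1, -0.8]
grip_width: 0.0572
grip_force: 0.0
clock: 31.42
ee_pos: [0.5041, 0.1567, 0.2381]
eef_rot: [2.372, -2.056, 0.003]
ft_force: [-1.1, 0.4, -0.4]
grip_width: 0.0572
grip_force: 0.0
clock: 32.08
ee_pos: [0.5038, 0.1566, 0.1085]
eef_rot: [2.377, -2.053, -0.003]
ft_force: [-0.4, 0.1, 0.8]
grip_width: 0.057
grip_force: 0.0
[-0.719  0.88   0.584  1.994 -0.929  0.56  -2.468] [0.50383207 0.15662051 0.10846666] 0.05703494542785998 [1.84370424e-01 1.21674160e-02 8.14666436e+01] [-1.42441471e+00  1.03611237e-03  3.13992241e+00]
```

View pics/w12.png

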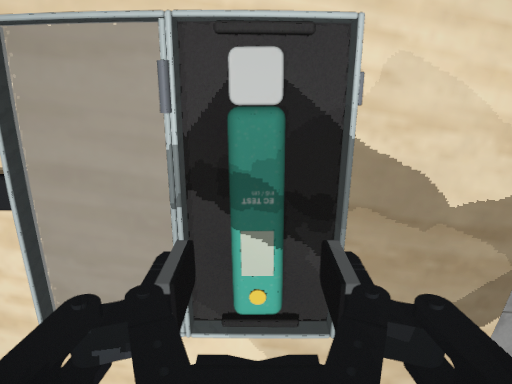

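The fingers straddle the meter, which is centred at column 257, inside the case walls. Descending to grip.

```bash
python3 -m crank '[0,0,12,0,0,0,28,0,0,0,45,0,0,0,60,0,0,0,72,0,0,0,79,0,0,0,81,0,0,0,81,0]'
python3 -m crank '[0,0,0,0,0,0,0,0,0,0,0,0,0,0,0,0,0,0,0,0,0,0,0,0,0,0,0,0,0,0,0,0]' 1 50
python3 -m crank '[0,0,-10,0,0,0,-25,0,0,0,-45,0,0,0,-70,0,0,0,-95,0,0,0,-115,0,0,0,-120,0,0,0,-120,0]'
python3 - <<'E'
from h import *
s=manip.read_state(); print(s["joint_pos"].round(3),s["ee_pos"])
im,d,c=grab("wrist","w13.png"); P=cloud(d,c); np.savez("w13.npz",im=im,d=d,T=c[4])
M=R.from_rotvec(s["eef_rot"]).as_matrix(); q=(P-s["ee_pos"])@M
hsv=cv2.cvtColor(im,cv2.COLOR_RGB2HSV); m=(q[...,0]>.02)&(q[...,0]<.2)&(abs(q[...,1])<.03)&(q[...,2]>-.03)&(q[...,2]<.04)&(d>0)
print(m.sum(),"x extent",np.percentile(q[m][:,0],[1,99]),"z",np.percentile(q[m][:,2],[5,50,95]))
E
```

```text
clock: 32.8
ee_pos: [0.5044, 0.1565, 0.028]
eef_rot: [-2.376, 2.055, 0.0]
ft_force: [0.5, -0.7, 0.6]
grip_width: 0.0572
grip_force: 0.0
clock: 33.47
ee_pos: [0.5046, 0.1565, 0.0286]
eef_rot: [-2.376, 2.054, -0.001]
ft_force: [-0.2, 0.6, 6.1]
grip_width: 0.0349
grip_force: 50.9
clock: 34.13
ee_pos: [0.5048, 0.1568, 0.1493]
eef_rot: [-2.375, 2.053, -0.002]
ft_force: [0.0, -0.1, -0.9]
grip_width: 0.0346
grip_force: 50.2
[-0.736  0.808  0.608  1.973 -0.799  0.613 -2.586] [0.50477676 0.15683114 0.14929317]
16517 x extent [0.02089876 0.09262468] z [0.00311069 0.00449678 0.00775917]
```

Meter is held and centred (its end is 92 mm from the TCP). Carrying it high over to the rest.

```bash
python3 -m crank '[0,0,-20,0,0,0,-50,0,0,0,-80,0,10,3,-100,0,33,9,-100,0,60,17,-100,0,86,24,-100,0,110,30,-100,0]'
python3 -m crank '[35,10,0,-0.11,70,19,0,-0.22,105,29,0,-0.33,140,38,0,-0.44,175,48,0,-0.55,210,58,0,-0.66,245,67,0,-0.78,276,76,0,-0.9]'
python3 -m crank '[0,0,0,-0.1,0,0,0,-0.2,0,0,0,-0.3,0,0,0,-0.4,0,0,0,-0.5,0,0,0,-0.6,0,0,0,-0.711,0,0,0,-0.711]'
python3 - <<'E'
from h import *
s=manip.read_state(); print(s["joint_pos"].round(3),s["ee_pos"],tool(np.array([.4555,-.2405,.0496])-s["ee_pos"]),R.from_rotvec(s["eef_rot"]).as_euler("ZYX"))
grab("wrist","w14.png")
E
```

```text
clock: 34.85
ee_pos: [0.489, 0.0422, 0.2465]
eef_rot: [2.374, -2.053, -0.003]
ft_force: [0.7, -0.4, -0.1]
grip_width: 0.0347
grip_force: 50.2
clock: 35.52
ee_pos: [0.4537, -0.2427, 0.2465]
eef_rot: [3.035, -0.809, -0.004]
ft_force: [1.1, -1.1, -1.9]
grip_width: 0.0349
grip_force: 50.1
clock: 36.18
ee_pos: [0.4541, -0.2403, 0.2465]
eef_rot: [-3.126, -0.294, 0.004]
ft_force: [0.8, -0.8, -0.6]
grip_width: 0.0346
grip_force: 50.2
[ 0.231  0.562  0.266  1.912 -0.219  0.699 -0.757] [ 0.4541137  -0.24026458  0.2464949 ] [  1.77604478   0.91178438 196.88979909] [ 1.87579559e-01  2.32595504e-03 -3.13944945e+00]
```

```bash
python3 -m crank '[1,0,15,0,2,1,35,0,2,1,60,0,2,1,85,0,2,1,110,0,2,1,130,0,2,1,145,0,2,1,155,0]'
python3 -m crank '[0,0,8,0,0,0,16,0,0,0,24,0,0,0,31,0,0,0,36,0,0,0,40,0,0,0,41,0,0,0,41,0]'
python3 - <<'E'
from h import *
s=manip.read_state(); print(s["ee_pos"],s["ft_force"],tool(np.array([.4555,-.2405,.0496])-s["ee_pos"]))
im,d,c=grab("wrist","w15.png")
E
```

```text
clock: 36.9
ee_pos: [0.4558, -0.2408, 0.0905]
eef_rot: [-3.127, -0.285, 0.006]
ft_force: [0.2, 0.1, -1.3]
grip_width: 0.0348
grip_force: 50.2
clock: 37.57
ee_pos: [0.4568, -0.2415, 0.0516]
eef_rot: [3.128, 0.29, -0.001]
ft_force: [-0.2, 0.4, -1.6]
grip_width: 0.0349
grip_force: 50.2
[ 0.45683215 -0.24147048  0.05162135] [-0.21239617  0.36484135 -1.62493093] [-1.12977897 -1.19874283  2.02210842]
```

View pics/w15.png

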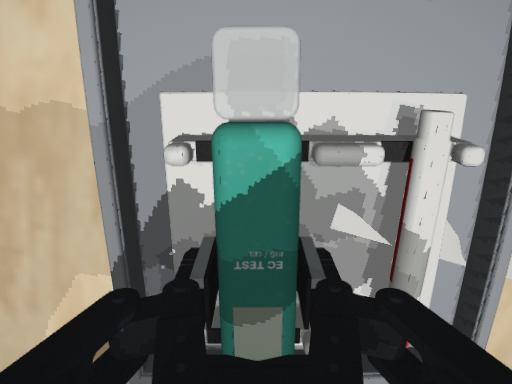

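The meter sits in the wide notches, slightly to the right, with the marker lying alongside. Nudging it left, setting down, and releasing with a limited opening.

```bash
python3 -m crank '[0,-1.5,0,0,0,-1.5,1,0,0,-1.5,2,0,0,-1.5,2,0,0,-1.5,2,0,0,-1.5,2,0,0,-1.5,2,0,0,-1.5,2,0]'
python3 -m crank '[0,0,0,0,0,0,0,0,0,0,0,0,0,0,0,0,0,0,0,0,0,0,0,0,0,0,0,0,0,0,0,0]' 0.33
python3 -m crank '[0,0,-10,0,0,0,-30,0,0,0,-55,0,0,0,-85,0,0,0,-120,0,0,0,-155,0,0,0,-185,0,0,0,-200,0]'
python3 -m crank '[0,0,0,0,0,0,0,0,0,0,0,0,0,0,0,0,0,0,0,0,0,0,0,0,0,0,0,0,0,0,0,0]'
python3 - <<'E'
from h import *
im,d,c=grab("wrist","w16.png"); P=cloud(d,c); print(manip.read_state()["ee_pos"])
ex=np.array([.983,.184]);ey=np.array([-.184,.983]);q=(P[...,:2]-[.461,-.270]);a=q@ex;b=q@ey
for b0,w in((-.042,.022),(.030,.035)):
    m=(abs(b-b0)<w)&(abs(a)<.12)&(P[...,2]>.0412)&(P[...,2]<.07); print(m.sum(),cv2.minAreaRect((np.c_[a[m],b[m]]*1000).astype(np.float32)),np.percentile(P[m][:,2],[5,50,95]))
im,d,c=grab("scene","s3.png"); P=cloud(d,c)
cv2.imwrite("pics/s3.png",cv2.resize(im[120:320,140:380,::-1],None,fx=3,fy=3))
hsv=cv2.cvtColor(im,cv2.COLOR_RGB2HSV);m=((hsv[...,0]<8)|(hsv[...,0]>172))&(hsv[...,1]>110)&(P[...,1]>.25)&(P[...,1]<.42)&(P[...,0]<.6)&(P[...,0]>.35); print("pen",np.median(P[m],0))
E
```

```text
clock: 38.28
ee_pos: [0.4566, -0.24, 0.0498]
eef_rot: [3.128, 0.29, -0.001]
ft_force: [0.3, 0.9, -0.8]
grip_width: 0.0344
grip_force: 50.2
clock: 38.95
ee_pos: [0.4566, -0.24, 0.0497]
eef_rot: [3.128, 0.29, -0.001]
ft_force: [-1.1, 0.0, -0.2]
grip_width: 0.0573
grip_force: 0.0
clock: 39.62
ee_pos: [0.4577, -0.2407, 0.2541]
eef_rot: [3.125, 0.289, 0.007]
ft_force: [0.4, -0.4, 0.5]
grip_width: 0.0572
grip_force: 0.0
clock: 40.28
ee_pos: [0.4565, -0.2399, 0.2493]
eef_rot: [-3.128, -0.29, 0.002]
ft_force: [-0.0, -0.6, 0.8]
grip_width: 0.0574
grip_force: 0.0
[ 0.45658772 -0.23993092  0.24942436]
1283 ((0.08829498291015625, -39.24732208251953), (12.910276412963867, 133.970703125), 87.69700622558594) [0.0413898  0.0426634  0.04414718]
6166 ((5.2382049560546875, 32.832942962646484), (183.5470428466797, 35.13302993774414), 0.8067933917045593) [0.04263518 0.04548928 0.04696541]
pen [0.46716001 0.33474145 0.00965027]
```

View pics/s3.png

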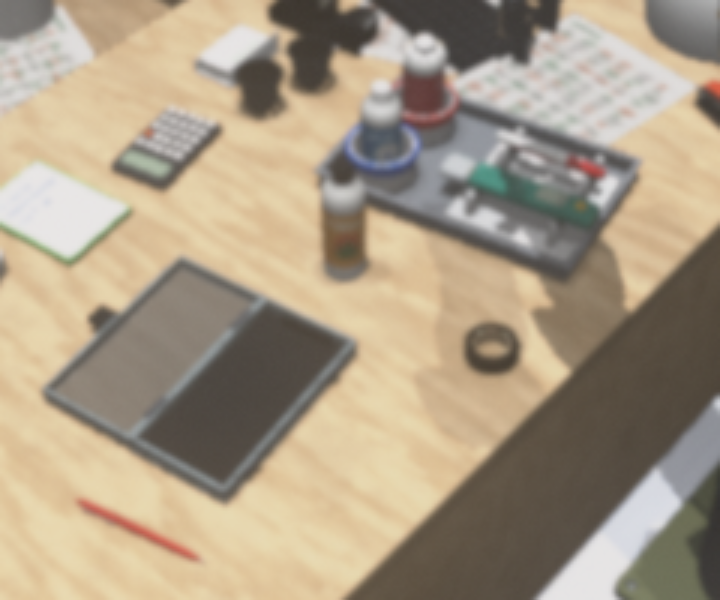

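The lid is folded flat at (150,350) and the meter and marker are in their notches around (530,180). Both bottles stand in their cups, and the orange bottle and thin pen are undisturbed. Handing in.

```bash
python3 -c "
from plant import manip
print(manip.sign_off())"
```

```text
the job is handed in; nothing more can be done
None
```

I handed the job in at about 40 s: the lid lies folded open, the meter and marker are in their notches, the red and blue bottles stand in their cups, and the orange bottle and thin pen are where they were; the sign-off returned no verdict.

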